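# Close and lock a gate-lock work clamp

### The job

Clamp the brass blank: push the clamp's yellow knob along the long leg of its L-shaped slot as far as it goes, so that the red jaw brings the blank up to the steel fence, then push the knob sideways to the end of the short leg so that the jaw is locked, and let go. The fingertips do it all by pushing: pick nothing up, do not touch the blank yourself, and leave the glue bottle, jar, steel block and can where they stand.

Things in the scene. Friction and masses are not known exactly. Their poses are not given: they have to be found in the camera images.
- clamp: Bench clamp, fixed, yaw within 0.7 rad. Origin: on the bench, straight below the corner of the L-slot; x points along the long leg towards the fence, y along the short leg, z up. Aluminium base 230 x 130 x 12 mm (x -90 to 140, y -55 to 75). Blue gate plate over x -80 to 22, y -50 to 70, its top 32 mm above the bench
- knob_mid (a point): Centre of the yellow knob, 60 mm above the bench: upright cylinder, 22 mm in diameter, 36 mm high (42 to 78 mm above the bench), on a 10 mm steel post in the slot. It cannot be lifted out or tipped, it only slides in the slot and stays where it is left
- gate_corner (a point): Where the knob's centre is at the corner of the slot (60 mm above the bench, straight above the clamp's origin). The slot in the blue plate is 12 mm wide: long leg from clamp x = -60 to 0 at y = 0, short leg from y = 0 to 40 at x = 0 (mm, centre of the knob's 10 mm post, which has 1 mm play)
- gate_end (a point): Where the knob's centre is when it is at the end of the short leg, locked (60 mm above the bench)
- jaw (a joint): Travel of jaw and knob along the long leg (clamp x) in m: 0 with the jaw fully back, 0.060 (up to 0.061) at the corner; starts between 0 and 0.015. It needs about 4 N to slide and has no spring
- knob (a joint): Travel of the knob along the short leg (clamp y) in m: 0 in the long leg, 0.040 (up to 0.041) at the end of the short leg. It needs about 3 N to slide and has no spring; it can move only when the jaw is at the corner position
- blank_center (a point): Centre of the loose brass blank, 20 x 60 x 12 mm (clamp x, y, z), lying on the base between the red jaw (70 mm wide, top 34 mm above the bench) and the fence, a little askew, 13 to 29 mm short of its clamped place; the jaw pushes it to the fence. Clamped, its centre is about 10 mm from the fence face
- fence (a point): Middle of the working face of the steel fence (84 mm wide, top 36 mm above the bench) at the clamp's far end, x = 118.5 mm; this point is 18 mm above the bench
- glue_center (a point): Bystander, loose: white glue bottle with red cap, 60 mm in diameter, 170 mm tall; point half-way up. It stands at about clamp (110, -185) mm
- jar_center (a point): Bystander, loose: clear jar with metal lid, 64 mm in diameter, 85 mm tall; point half-way up. It stands at about clamp (-20, -155) mm
- dapping_center (a point): Bystander, loose: steel dapping block 50 x 50 x 30 mm with round hollows; point half-way up. It stands at about clamp (-55, 165) mm
- can_center (a point): Bystander, loose: red and orange drinks can, 66 mm in diameter, 115 mm tall; point half-way up. It stands at about clamp (110, 190) mm
Mind the look-alikes: they are no part of the job. Of the things that look like the part that bears blank_center, the largest one is meant.

How it is judged:
By the outcome, as a careful person would: the job done as asked, in the order asked, and still so for the second after the job is handed in, with the robot touching nothing.
It also fails if it takes over 38 s, if anything falls off the work surface, if the arm or the gripper's body presses on something with over 40 N, if the wrist force passes 120 N, or if a joint passes its speed limit or range.

### The arm

A 6-joint arm with a two-finger parallel gripper is mounted at the origin on the work surface. World frame = base frame: x ahead of the robot, y to its left, z up, the work surface at z = 0. Lengths are in m, angles in degrees, forces in N, time in s.
With the tool pointing down it reaches from about 0.35 to 1 m from the base axis. Payload 7.1 kg.
Tool frame: the origin (TCP) lies midway between the tips of the shut fingers; the grasp point (between the pads) lies 19 mm behind it; z points along the fingers, y is the line along which they close (so a half turn about z gives the same grasp; the last joint's range is limited). The gripper opens to 85 mm and grips with 20 to 120 N. Pads are 22 mm wide; open, the fingers measure 114 mm over their backs; the gripper's body (76 mm by 85 mm) begins 54 mm behind the grasp point. The pads swing forward as they close: fully open they stand 13 mm farther back than shut.
Start: joints at [-74.427, 24.242, 93.386, -0, 62.372, -1.089], TCP at [0.179, -0.599, 0.231] pointing down, gripper open.
Joint ranges: [-172.04, 172.04], [-51.8, 120.97], [4.93, 147.93], [-75.15, 255.16], [6.16, 154.13], [-145.62, 145.62]. Speed limits (degrees/s): [136.94, 136.94, 172.46, 180, 180, 180].

### API

Orientations are given as [roll, pitch, yaw] about the fixed x, y, z axes, in that order (R = Rz(yaw) Ry(pitch) Rx(roll)).
In Python, from rig import read_state, optics, workorder gives the robot as it stands.
- The arm moves only by the tool apply_moves, never from a script. Its argument "steps" is a list of rows, each an object of numbers: "x", "y", "z": the shift along the tool's x, y, z in mm; "roll": the turn about the tool's z in degrees. A call has 1 to 5 rows; each row shifts and turns the commanded pose from where the row before left it, along the tool's axes as they then stand; what a row does not reach is not made up. A row lasts 1/10 s, in which the tool goes at most 50 mm and 8.59 degrees, less where a joint would pass 70% of its speed; a pose out of reach is approached as far as the arm can. A call is refused whole if a number of a shift passes 50 or a number of a turn 8.59, either way. A call with a gripper value outside its range is refused whole. "fingers" is the finger opening in mm, from 0 to 85.4, set as the call begins (left out, the last holds). The fingers move at their own pace and stop on an object; "force" is the grip in N (left out, the last holds). Time passes only in rows, so rows that do not move let the fingers close. It gives the time, the measured TCP pose, the force, the opening and the grip force at its end, in the units of the state.
- read_state(): the state, without advancing time (a new reading comes with each control period).
- optics.camera(name): name is "side" or "top" or "wrist"; returns a dict with "frame" (400x640x3 uint8, red, green, blue), "fx", "fy", "cx", "cy" (pixels), "origin" and "attitude" of the camera in the world. Camera axes: x right, y down, z forward; pixel columns grow to the right and rows downward; lengths in m; the calibration is good to about 2 mm. A picture is of the moment at which its call begins. There is no depth.
- workorder.close_job(): hands the job in; it is judged then, once.
The state is a dict: "t": time; "joints": joint angles; "dq": joint speeds; "effort": joint torques, N m; "tcp_pos": TCP position; "tool_rot": TCP orientation; "ft_force": force on the tool from outside, world axes, zero at the start; "moment": the same for the moment, N m; "gripper_width": finger opening in m; "grasp_force": force on a finger pad.
Only numpy, scipy, OpenCV 4.12 (cv2) and the standard library are available. Lean on these libraries where they do the work, as an engineer would, in place of code of your own. Each camera call takes 0.05 s, during which the arm holds its last target. There are 200 camera calls.

## Working session

There is one attempt and no reset: what is moved stays moved. The work goes in short steps, Python scripts to look and compute and a tool call to move; the robot and the scene stay as the last step left them, time stands still between calls to the robot, and variables do not carry over. Pictures are saved under pics/ and viewed, at most 10 in all, crops included, and the job is handed in when it is done.

Besides the shell and the picture viewer there is one more tool, called after ">>>" by a JSON object that holds its "op" and its "data", one argument or row to a line. apply_moves: Moves the arm, as the interface text tells. Its arguments: {"type":"object","properties":{"steps":{"type":"array","items":{"type":"object","properties":{"x":{"type":"number"},"y":{"type":"number"},"z":{"type":"number"},"roll":{"type":"number"}}}},"fingers":{"type":"number"},"force":{"type":"number"}},"required":["steps"]}

```bash
mkdir -p pics
python3 - <<'E'
from rig import read_state, optics
import cv2,numpy as np
for n in("top","side"):
    c=optics.camera(n);cv2.imwrite(f"pics/{n}0.png",c["frame"][:,:,::-1])
    print(n,c["fx"],c["fy"],c["cx"],c["cy"],c["origin"],c["attitude"])
    np.savez(f"{n}0.npz",**{k:v for k,v in c.items()})
s=read_state();print(s["t"],s["tcp_pos"],s["tool_rot"],s["ft_force"],s["gripper_width"])
E
```

```text
top 394.9294918509951 394.9294918509951 316.5971392160177 194.2456167415926 [0.48245719 0.06213372 0.88381128] [-172.07227968    0.27457347  -90.21893055]
side 490.3165494572266 490.3165494572266 317.1971696023939 201.0681904844562 [ 0.43143915 -0.84490091  0.72263688] [-124.78015791    1.41903686  -11.94909969]
0.1 [ 0.17909587 -0.5982518   0.23059867] [-1.79917282e+02 -2.71317981e-03  1.66610983e+01] [-0.15270491 -0.60497201 -0.05576095] 0.08520968757511188
```

View pics/top0.png

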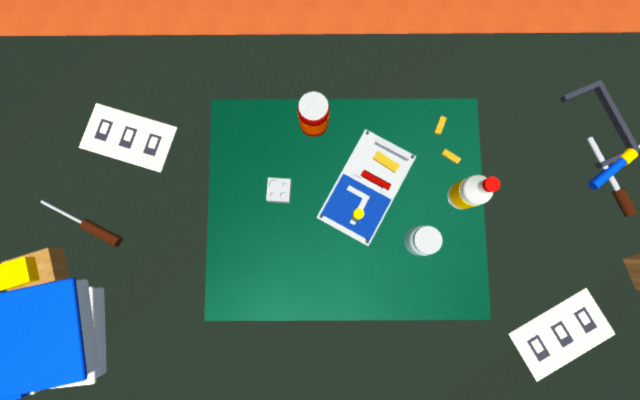

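View pics/side0.png

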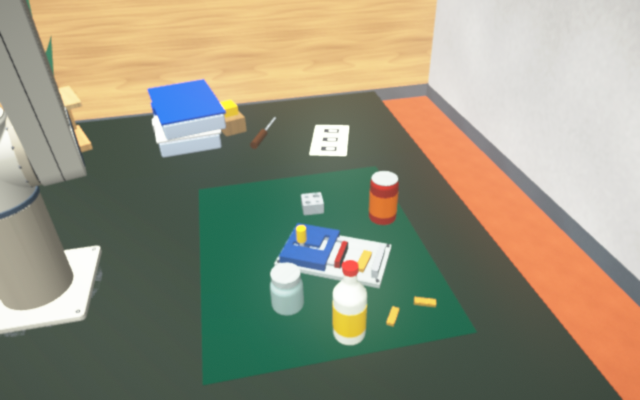

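The top view shows the clamp at about (366,188), with the knob at (359,214) and the fence at (393,150). There are three brass-coloured pieces: (386,161) on the clamp, and (441,125) and (452,156) on the mat. The one on the clamp is the largest and lies between jaw and fence, so it is the blank. I'll confirm this in an enlarged crop.

Run:
```python
import cv2
a=cv2.imread("pics/top0.png")[110:260,300:480]
b=cv2.imread("pics/side0.png")[215:295,265:405]
cv2.imwrite("pics/topc.png",cv2.resize(a,None,fx=4,fy=4,interpolation=cv2.INTER_CUBIC))
cv2.imwrite("pics/sidec.png",cv2.resize(b,None,fx=5,fy=5,interpolation=cv2.INTER_CUBIC))
```

```text
(no output)
```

View pics/topc.png

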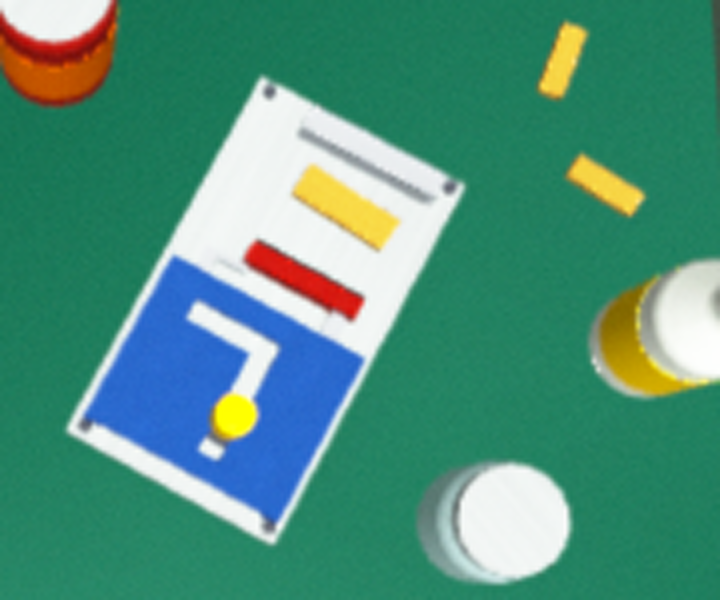

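View pics/sidec.png

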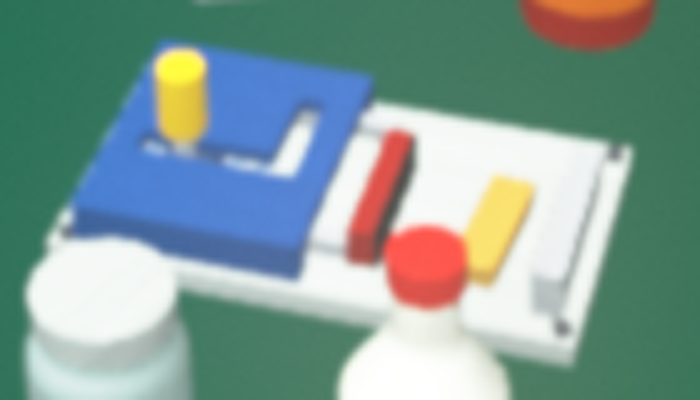

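```bash
cat > h.py <<'E'
import numpy as np
from scipy.spatial.transform import Rotation as R
from scipy.optimize import least_squares
def cam(n): return dict(np.load(n+".npz"))
def proj(c,p):
    q=R.from_euler("xyz",c["attitude"],degrees=True).inv().apply(np.atleast_2d(p)-c["origin"])
    return np.c_[c["fx"]*q[:,0]/q[:,2]+c["cx"],c["fy"]*q[:,1]/q[:,2]+c["cy"]]
def w(pose,p): # clamp mm -> world
    p=np.atleast_2d(p)/1000.; return R.from_euler("z",pose[2]).apply(p)+[pose[0],pose[1],0]
E
python3 - <<'E'
from h import *
T=[(262,77,140,75,12),(465,186,140,-55,12),(67,431,-90,75,12),(273,545,-90,-55,12),(175,257,22,70,32),(365,360,22,-50,32),(280,349,6,-6,32)]
S=[(165,42,-80,70,32),(372,77,22,70,32),(303,240,22,-50,32),(75,207,-80,-50,32),(632,150,140,75,12),(575,352,140,-55,12)]
T=np.array(T,float);S=np.array(S,float)
tp=T[:,:2]/4+[300,110]-.375; sp=S[:,:2]/5+[265,215]-.4
ct,cs=cam("top0"),cam("side0")
kt=np.array([236,415])/4+[300,110]-.375; ks=np.array([181,66])/5+[265,215]-.4
def f(v,m):
    r=[]
    if m&1: r+=[proj(ct,w(v,T[:,2:]))-tp, proj(ct,w(v,[v[3],0,78]))-kt]
    if m&2: r+=[proj(cs,w(v,S[:,2:]))-sp, proj(cs,w(v,[v[3],0,78]))-ks]
    return np.vstack(r).ravel()
for m in(1,2,3):
    o=least_squares(f,[.5,-.05,-.5,-50],args=(m,),x_scale=[.01,.01,.1,10])
    print(m,o.x.round(4),np.degrees(o.x[2]).round(2),np.abs(o.fun).max().round(2),o.fun.round(1))
E
```

```text
1 [ 5.93900e-01 -4.22000e-02 -5.10700e-01 -4.47993e+01] -29.26 0.63 [-0.1  0.5  0.   0.3 -0.3  0.1  0.1  0.4 -0.6 -0.6  0.5 -0.   0.4 -0.6
  0.   0. ]
2 [ 5.93300e-01 -4.38000e-02 -5.09900e-01 -4.54946e+01] -29.22 1.84 [-0.2 -0.2  0.8  0.  -0.4  1.8 -0.6 -0.3  0.2 -0.2  0.2 -1.   0.1 -0.4]
3 [ 5.93700e-01 -4.26000e-02 -5.10600e-01 -4.51638e+01] -29.26 1.43 [ 0.1  0.6  0.2  0.3 -0.1  0.2  0.3  0.5 -0.4 -0.5  0.7  0.1  0.6 -0.5
  0.1  0.3 -0.1 -0.6  0.9 -0.3 -0.4  1.4 -0.5 -0.7  0.2 -0.5  0.2 -1.4
  0.3 -0.7]
```

The crops show the blank at crop (346,208), clearly the largest brass piece, between the red jaw and the fence. The knob is at (236,415), and the pose fit has residuals of about 1 px or less.

The clamp is at (0.594,-0.043) with yaw -29.3°, and the knob is at clamp x = -45 mm. I'll align the tool first (tool x = clamp y, tool y = clamp x) with the fingers shut.

>>> {"op": "apply_moves", "data": {
  "steps": [
    {"roll": -8.5},
    {"roll": -8.5},
    {"roll": -8.5},
    {"roll": -8.5},
    {"roll": -8.5}
  ],
  "fingers": 0,
  "force": 60
}}

```text
validation failed for argument at $.st...
```

>>> {"op": "apply_moves", "data": {
  "steps": [
    {"roll": -1.6},
    {},
    {},
    {}
  ]
}}

```text
validation failed for argument at $.st...
```

>>> {"op": "apply_moves", "data": {
  "steps": [
    {"x": 0,"y": 0,"z": 0,"roll": -8.5},
    {"x": 0,"y": 0,"z": 0,"roll": -8.5},
    {"x": 0,"y": 0,"z": 0,"roll": -8.5},
    {"x": 0,"y": 0,"z": 0,"roll": -8.5},
    {"x": 0,"y": 0,"z": 0,"roll": -8.5}
  ],
  "fingers": 0,
  "force": 60
}}

```text
t: 0.6
tcp_pos: [0.1791, -0.5984, 0.2309]
tool_rot: [-180.0, -0.0, 59.5]
ft_force: [1.2, 0.6, -0.2]
gripper_width: 0.0124
grasp_force: 0.0
```

>>> {"op": "apply_moves", "data": {
  "steps": [
    {"x": 0,"y": 0,"z": 0,"roll": -1.6},
    {"x": 0,"y": 0,"z": 0,"roll": 0},
    {"x": 0,"y": 0,"z": 0,"roll": 0}
  ]
}}

```text
t: 0.9
tcp_pos: [0.1792, -0.5986, 0.2311]
tool_rot: [-180.0, -0.0, 60.6]
ft_force: [-0.2, 0.7, 0.3]
gripper_width: 0.0002
grasp_force: 0.0
```

Yaw is 60.6°, aligned. Now the transfer, about 687 mm along tool x.

>>> {"op": "apply_moves", "data": {
  "steps": [
    {"x": 25,"y": 0,"z": 0,"roll": 0},
    {"x": 45,"y": 0,"z": 0,"roll": 0},
    {"x": 45,"y": 0,"z": 0,"roll": 0},
    {"x": 45,"y": 0,"z": 0,"roll": 0},
    {"x": 45,"y": 0,"z": 0,"roll": 0}
  ]
}}

```text
t: 1.4
tcp_pos: [0.2799, -0.4183, 0.2314]
tool_rot: [180.0, 0.0, 60.6]
ft_force: [0.9, 0.0, -0.2]
gripper_width: 0.0003
grasp_force: 0.0
```

>>> {"op": "apply_moves", "data": {
  "steps": [
    {"x": 45,"y": 0,"z": 0,"roll": 0},
    {"x": 45,"y": 0,"z": 0,"roll": 0},
    {"x": 45,"y": 0,"z": 0,"roll": 0},
    {"x": 45,"y": 0,"z": 0,"roll": 0},
    {"x": 45,"y": 0,"z": 0,"roll": 0}
  ]
}}

```text
t: 1.9
tcp_pos: [0.3899, -0.2219, 0.2316]
tool_rot: [180.0, 0.0, 60.6]
ft_force: [1.1, -0.9, 0.6]
gripper_width: 0.0002
grasp_force: 0.0
```

>>> {"op": "apply_moves", "data": {
  "steps": [
    {"x": 45,"y": 0,"z": 0,"roll": 0},
    {"x": 45,"y": 0,"z": 0,"roll": 0},
    {"x": 45,"y": 0,"z": 0,"roll": 0},
    {"x": 25,"y": 0,"z": 0,"roll": 0},
    {"x": 0,"y": 0,"z": 0,"roll": 0}
  ]
}}

```text
t: 2.4
tcp_pos: [0.4689, -0.0815, 0.2315]
tool_rot: [180.0, -0.0, 60.9]
ft_force: [1.1, -1.1, 0.4]
gripper_width: 0.0001
grasp_force: 0.0
```

>>> {"op": "apply_moves", "data": {
  "steps": [
    {"x": 40,"y": 0,"z": 0,"roll": 0},
    {"x": 40,"y": 0,"z": 0,"roll": 0},
    {"x": 15,"y": 0,"z": 40,"roll": 0},
    {"x": 0,"y": 0,"z": 45,"roll": 0},
    {"x": 0,"y": 0,"z": 45,"roll": 0}
  ]
}}

```text
t: 2.9
tcp_pos: [0.5143, -0.0011, 0.1005]
tool_rot: [179.9, -0.0, 60.7]
ft_force: [0.4, -0.1, -0.9]
gripper_width: 0.0001
grasp_force: 0.0
```

>>> {"op": "apply_moves", "data": {
  "steps": [
    {"x": 0,"y": 0,"z": 30,"roll": 0},
    {"x": 0,"y": 0,"z": 15,"roll": 0},
    {"x": 0,"y": 0,"z": 0,"roll": 0},
    {"x": 0,"y": 0,"z": 0,"roll": 0}
  ]
}}

```text
t: 3.3
tcp_pos: [0.5138, -0.0016, 0.0566]
tool_rot: [-180.0, 0.0, 60.7]
ft_force: [0.8, 0.9, 0.7]
gripper_width: -0.0001
grasp_force: 0.0
```

Run:
```python
from rig import read_state, optics
import cv2
from h import *
o=[.5937,-.0426]
s=read_state();print(s["t"],R.from_euler("z",29.26,degrees=True).apply(s["tcp_pos"]-np.r_[o,0]),s["ft_force"])
a=optics.camera("top")["frame"][110:260,300:480,::-1]
b=optics.camera("side")["frame"][185:305,245:415,::-1]
cv2.imwrite("pics/c1.png",np.hstack([cv2.resize(a,(430,360)),cv2.resize(b,(370,360))]))
```

```text
3.3 [-0.08971975 -0.00323053  0.05655958] [0.7588275  0.86960817 0.68069516]
```

View pics/c1.png

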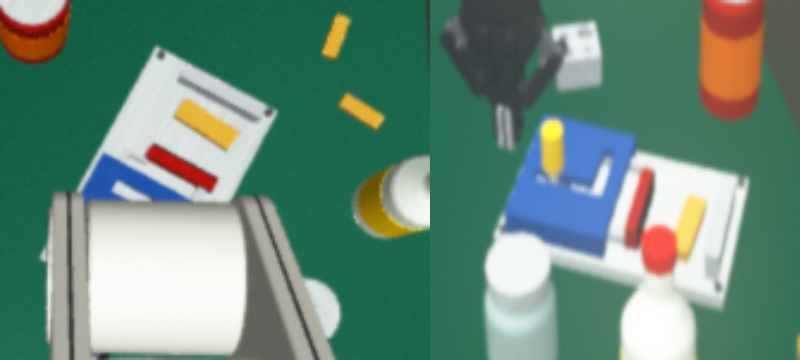

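The side view shows the shut fingertips at (505,145), behind the knob at (553,150), with clear space around them. I'll lower to about 50 mm and approach slowly.

>>> {"op": "apply_moves", "data": {
  "steps": [
    {"x": 3,"y": 0,"z": 6.5,"roll": 0},
    {"x": 0,"y": 6,"z": 0,"roll": 0},
    {"x": 0,"y": 6,"z": 0,"roll": 0},
    {"x": 0,"y": 4,"z": 0,"roll": 0},
    {"x": 0,"y": 4,"z": 0,"roll": 0}
  ]
}}

```text
t: 3.9
tcp_pos: [0.5334, -0.0085, 0.05]
tool_rot: [180.0, -0.0, 60.7]
ft_force: [-0.2, 0.7, 1.0]
gripper_width: -0.0001
grasp_force: 0.0
```

>>> {"op": "apply_moves", "data": {
  "steps": [
    {"x": 0,"y": 4,"z": 0,"roll": 0},
    {"x": 0,"y": 4,"z": 0,"roll": 0},
    {"x": 0,"y": 4,"z": 0,"roll": 0},
    {"x": 0,"y": 4,"z": 0,"roll": 0},
    {"x": 0,"y": 4,"z": 0,"roll": 0}
  ]
}}

```text
t: 4.4
tcp_pos: [0.5501, -0.0181, 0.0498]
tool_rot: [-180.0, 0.0, 60.8]
ft_force: [-2.9, 1.5, 2.9]
gripper_width: 0.0002
grasp_force: 1.9
```

Contact, at about 3–4 N, and the knob is sliding. About 26 mm remain.

>>> {"op": "apply_moves", "data": {
  "steps": [
    {"x": 0,"y": 4,"z": 0,"roll": 0},
    {"x": 0,"y": 4,"z": 0,"roll": 0},
    {"x": 0,"y": 4,"z": 0,"roll": 0},
    {"x": 0,"y": 4,"z": 0,"roll": 0},
    {"x": 0,"y": 3,"z": 0,"roll": 0}
  ]
}}

```text
t: 4.9
tcp_pos: [0.5669, -0.0274, 0.0497]
tool_rot: [-180.0, 0.0, 60.8]
ft_force: [-3.9, 2.4, 3.0]
gripper_width: 0.0001
grasp_force: 2.3
```

>>> {"op": "apply_moves", "data": {
  "steps": [
    {"x": 0,"y": 2,"z": 0,"roll": 0},
    {"x": 0,"y": 1,"z": 0,"roll": 0},
    {"x": 0,"y": 1,"z": 0,"roll": 0}
  ]
}}

```text
t: 5.2
tcp_pos: [0.5701, -0.0292, 0.0498]
tool_rot: [-180.0, 0.0, 60.8]
ft_force: [-3.8, 1.6, 2.9]
gripper_width: 0.0001
grasp_force: 2.2
```

>>> {"op": "apply_moves", "data": {
  "steps": [
    {"x": 0,"y": 1,"z": 0,"roll": 0},
    {"x": 0,"y": 1,"z": 0,"roll": 0},
    {"x": 0,"y": 1,"z": 0,"roll": 0},
    {"x": 0,"y": 0,"z": 0,"roll": 0}
  ]
}}

```text
t: 5.6
tcp_pos: [0.573, -0.0307, 0.0498]
tool_rot: [180.0, 0.0, 60.8]
ft_force: [-3.5, 0.8, 0.4]
gripper_width: -0.0003
grasp_force: 1.8
```

>>> {"op": "apply_moves", "data": {
  "steps": [
    {"x": 0,"y": 1,"z": 0,"roll": 0},
    {"x": 0,"y": 0,"z": 0,"roll": 0}
  ]
}}

```text
t: 5.8
tcp_pos: [0.5738, -0.0312, 0.0498]
tool_rot: [180.0, 0.0, 60.8]
ft_force: [-3.5, 0.8, 0.7]
gripper_width: 0.0002
grasp_force: 1.9
```

>>> {"op": "apply_moves", "data": {
  "steps": [
    {"x": 0,"y": 1,"z": 0,"roll": 0},
    {"x": 0,"y": 0,"z": 0,"roll": 0}
  ]
}}

```text
t: 6.0
tcp_pos: [0.5743, -0.0315, 0.0498]
tool_rot: [-180.0, 0.0, 60.8]
ft_force: [-4.4, 1.7, 2.5]
gripper_width: -0.0003
grasp_force: 2.8
```

>>> {"op": "apply_moves", "data": {
  "steps": [
    {"x": 0,"y": 1,"z": 0,"roll": 0},
    {"x": 0,"y": 0,"z": 0,"roll": 0}
  ]
}}

```text
t: 6.2
tcp_pos: [0.5744, -0.0316, 0.0497]
tool_rot: [-179.9, 0.0, 60.8]
ft_force: [-7.2, 4.6, 4.2]
gripper_width: -0.0001
grasp_force: 4.3
```

Run:
```python
from rig import read_state, optics
import cv2
from h import *
b=optics.camera("side")
np.savez("side1.npz",**b)
s=read_state();print(s["t"],R.from_euler("z",29.26,degrees=True).apply(s["tcp_pos"]-np.r_[.5937,-.0426,0]),s["ft_force"])
cv2.imwrite("pics/c2.png",cv2.resize(b["frame"][195:295,265:405,::-1],None,fx=5,fy=5,interpolation=cv2.INTER_CUBIC))
for k in(0,-4,-8): print((proj(b,w([.5937,-.0426,-.5106],[k,0,78]))-[265,195])*5)
```

```text
6.25 [-0.02219757  0.00014146  0.04976977] [-8.04235556  3.83882156  4.95240009]
[[281.26041774 177.80243201]]
[[272.24964979 176.24082266]]
[[263.25671692 174.68230422]]
```

View pics/c2.png

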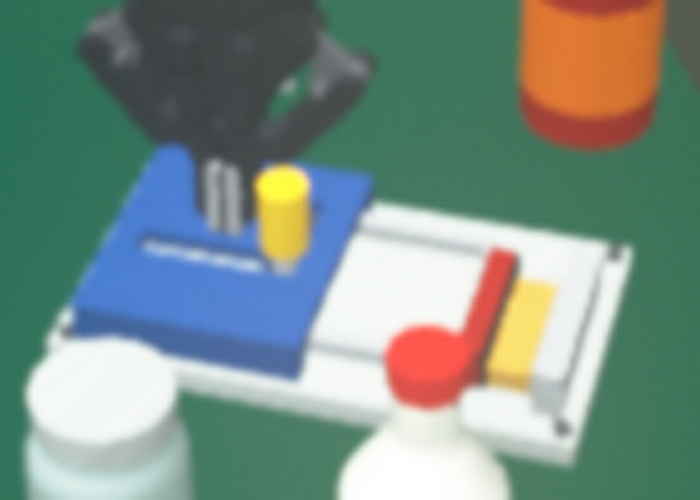

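The knob is at (283,184) against the 281 expected for the corner, the force has risen to about 9 N, and the blank at (520,330) is between the jaw and the fence. The stop is reached. I'll back off and go round to the -y side.

>>> {"op": "apply_moves", "data": {
  "steps": [
    {"x": 0,"y": -6,"z": 0,"roll": 0},
    {"x": 0,"y": -9,"z": 0,"roll": 0},
    {"x": -25,"y": 0,"z": 0,"roll": 0},
    {"x": -25,"y": 0,"z": 0,"roll": 0},
    {"x": 0,"y": 0,"z": 0,"roll": 0}
  ]
}}

```text
t: 6.75
tcp_pos: [0.5368, -0.0699, 0.0498]
tool_rot: [180.0, 0.0, 60.7]
ft_force: [0.2, 0.1, -0.1]
gripper_width: 0.0002
grasp_force: 0.0
```

>>> {"op": "apply_moves", "data": {
  "steps": [
    {"x": 0,"y": 18,"z": 0,"roll": 0},
    {"x": 0,"y": 17,"z": 0,"roll": 0},
    {"x": 0,"y": 0,"z": 0,"roll": 0},
    {"x": 0,"y": 0,"z": 0,"roll": 0}
  ]
}}

```text
t: 7.15
tcp_pos: [0.5684, -0.085, 0.0497]
tool_rot: [180.0, -0.0, 60.8]
ft_force: [-1.3, 0.7, -0.6]
gripper_width: -0.0
grasp_force: 0.0
```

>>> {"op": "apply_moves", "data": {
  "steps": [
    {"x": 8,"y": 1,"z": 0,"roll": 0},
    {"x": 7,"y": 0,"z": 0,"roll": 0},
    {"x": 5,"y": 0,"z": 0,"roll": 0},
    {"x": 4,"y": 0,"z": 0,"roll": 0},
    {"x": 4,"y": 0,"z": 0,"roll": 0}
  ]
}}

```text
t: 7.65
tcp_pos: [0.583, -0.0611, 0.0498]
tool_rot: [-180.0, 0.0, 60.8]
ft_force: [-1.7, -2.9, 0.8]
gripper_width: -0.0001
grasp_force: 1.9
```

>>> {"op": "apply_moves", "data": {
  "steps": [
    {"x": 4,"y": 0,"z": 0,"roll": 0},
    {"x": 4,"y": 0,"z": 0,"roll": 0},
    {"x": 4,"y": 0,"z": 0,"roll": 0},
    {"x": 4,"y": 0,"z": 0,"roll": 0},
    {"x": 4,"y": 0,"z": 0,"roll": 0}
  ]
}}

```text
t: 8.15
tcp_pos: [0.5927, -0.0439, 0.0497]
tool_rot: [-180.0, 0.0, 60.8]
ft_force: [-2.4, -2.8, 2.2]
gripper_width: 0.0003
grasp_force: 2.1
```

The knob is sliding sideways at about 3.5 N. The TCP is at clamp y of about -2, and the end should come at about +18.

>>> {"op": "apply_moves", "data": {
  "steps": [
    {"x": 4,"y": 0,"z": 0,"roll": 0},
    {"x": 4,"y": 0,"z": 0,"roll": 0},
    {"x": 4,"y": 0,"z": 0,"roll": 0},
    {"x": 3,"y": 0,"z": 0,"roll": 0},
    {"x": 1,"y": 0,"z": 0,"roll": 0}
  ]
}}

```text
t: 8.65
tcp_pos: [0.6007, -0.0297, 0.0498]
tool_rot: [-180.0, -0.0, 60.8]
ft_force: [-4.1, -2.2, 1.8]
gripper_width: 0.0003
grasp_force: 2.0
```

>>> {"op": "apply_moves", "data": {
  "steps": [
    {"x": 1,"y": 0,"z": 0,"roll": 0},
    {"x": 1,"y": 0,"z": 0,"roll": 0},
    {"x": 0,"y": 0,"z": 0,"roll": 0}
  ]
}}

```text
t: 8.95
tcp_pos: [0.6016, -0.0283, 0.0498]
tool_rot: [-180.0, -0.0, 60.8]
ft_force: [-3.7, -1.7, 1.3]
gripper_width: -0.0001
grasp_force: 1.4
```

>>> {"op": "apply_moves", "data": {
  "steps": [
    {"x": 1,"y": 0,"z": 0,"roll": 0},
    {"x": 0,"y": 0,"z": 0,"roll": 0}
  ]
}}

```text
t: 9.15
tcp_pos: [0.6021, -0.0275, 0.0498]
tool_rot: [-180.0, -0.0, 60.8]
ft_force: [-3.4, -1.7, 1.2]
gripper_width: 0.0001
grasp_force: 1.6
```

>>> {"op": "apply_moves", "data": {
  "steps": [
    {"x": 1,"y": 0,"z": 0,"roll": 0},
    {"x": 0,"y": 0,"z": 0,"roll": 0}
  ]
}}

```text
t: 9.35
tcp_pos: [0.6025, -0.0266, 0.0498]
tool_rot: [-180.0, 0.0, 60.8]
ft_force: [-3.8, -2.5, 1.2]
gripper_width: 0.0003
grasp_force: 1.7
```

>>> {"op": "apply_moves", "data": {
  "steps": [
    {"x": 1,"y": 0,"z": 0,"roll": 0},
    {"x": 0,"y": 0,"z": 0,"roll": 0}
  ]
}}

```text
t: 9.55
tcp_pos: [0.6028, -0.026, 0.0497]
tool_rot: [-180.0, 0.0, 60.8]
ft_force: [-4.2, -3.6, 1.6]
gripper_width: 0.0001
grasp_force: 2.8
```

>>> {"op": "apply_moves", "data": {
  "steps": [
    {"x": 1,"y": 0,"z": 0,"roll": 0},
    {"x": 0,"y": 0,"z": 0,"roll": 0}
  ]
}}

```text
t: 9.75
tcp_pos: [0.6029, -0.0258, 0.0497]
tool_rot: [-180.0, 0.1, 60.8]
ft_force: [-5.4, -7.1, 3.4]
gripper_width: 0.0002
grasp_force: 4.9
```

The force is rising at clamp y ≈ 19, so this is the end stop. I'll back off, lift and check.

>>> {"op": "apply_moves", "data": {
  "steps": [
    {"x": -6,"y": 0,"z": 0,"roll": 0},
    {"x": -14,"y": 0,"z": 0,"roll": 0},
    {"x": 0,"y": 0,"z": -30,"roll": 0},
    {"x": 0,"y": 0,"z": -45,"roll": 0},
    {"x": 0,"y": 0,"z": -45,"roll": 0}
  ]
}}

```text
t: 10.25
tcp_pos: [0.5934, -0.0429, 0.1707]
tool_rot: [-180.0, -0.0, 60.7]
ft_force: [1.2, -0.8, 0.1]
gripper_width: 0.0001
grasp_force: 0.0
```

>>> {"op": "apply_moves", "data": {
  "steps": [
    {"x": 0,"y": -40,"z": -30,"roll": 0},
    {"x": 0,"y": -40,"z": 0,"roll": 0},
    {"x": 0,"y": -40,"z": 0,"roll": 0},
    {"x": 0,"y": 0,"z": 0,"roll": 0},
    {"x": 0,"y": 0,"z": 0,"roll": 0}
  ]
}}

```text
t: 10.75
tcp_pos: [0.4892, 0.0163, 0.2004]
tool_rot: [179.9, -0.1, 60.8]
ft_force: [1.3, 0.5, 0.7]
gripper_width: 0.0004
grasp_force: 0.0
```

Run:
```python
from rig import read_state, optics
import cv2
from h import *
b=optics.camera("side");t=optics.camera("top")
print(read_state()["t"],read_state()["ft_force"])
cv2.imwrite("pics/c3.png",np.hstack([cv2.resize(b["frame"][195:295,265:405,::-1],(490,350)),cv2.resize(t["frame"][110:260,300:430,::-1],(303,350))]))
print((proj(b,w([.5937,-.0426,-.5106],[0,40,78]))-[265,195])*3.5)
```

```text
10.85 [ 0.08564709  0.0326035  -0.21060926]
[[215.52608282  86.16806982]]
```

View pics/c3.png

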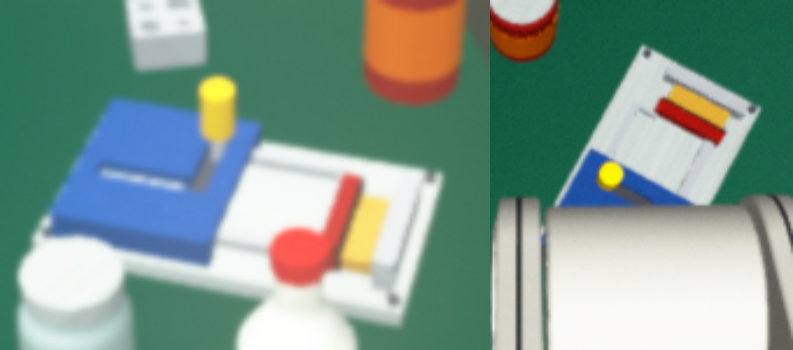

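The knob top is at (217,86) against the (215.5,86) predicted for the locked end. The blank is tight between jaw and fence, and the bystanders have not moved.

```bash
python3 -c "
from rig import workorder
print(workorder.close_job())"
```

```text
the job is handed in; nothing more can be done
None
```

The clamp is locked with the brass blank held against the fence, the arm is clear of everything, and the job was handed in at about 11 s; no verdict came back.

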